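# Load a sample into the reader and key in a reading

## Task

Push the sample mount along the channel of the reader until it drops into the square recess, and press it down on its lift plate so that it sits flat and flush. Only then press the reader's keys fully down, one at a time and letting each spring back up before the next: the round key, then the long bar key, then the small square key; do not press the cross-shaped key. Leave the mount seated, and do not disturb the jar, the swab cup, the brush or the mould tray.

Things in the scene. Friction and masses are not known exactly. Their poses are not given: they have to be found in the camera images.
- reader: Bench-top sample reader, fixed: a flat grey casing 220 mm deep (x) by 300 mm wide (y), its flat deck 45 mm above the bench. Origin: centre of its underside; x points from the side nearer the robot to the far side, y left, z up. Left half: loading channel and square recess. Right half: four keys. A dark display hump, 22 mm above the deck, stands at x 54 to 104, y -137 to -12 mm.
- channel (a point): Point on the deck on the channel's centre line, at (-46, 75, 45) mm in the reader's frame, axes as the reader's. The channel runs along x between two grey guide rails 64 mm apart, 6 mm wide and 6 mm high, from the reader's x = -102 to +68 mm, ending in the recess and, at its far edge, an end stop 6 mm high.
- keypad (a point): Centre of the key block, on the deck at (-15, -73.5, 45) mm in the reader's frame, axes as the reader's. Four keys, 2 by 2: centres at 30 mm either way in x and 31.5 mm either way in y. Which key is where varies.
- bay (a point): Centre of the floor of the square recess, at (35, 75, 35) mm in the reader's frame, axes as the reader's. The recess is 66 mm (x) by 64 mm (y) and 10 mm deep: a seated mount lies flush with the deck, with 3 mm of play either way in x, 2 mm in y. In it a stiff black lift plate first stands 5 mm above the floor (5 mm below the deck).
- platen (a joint): Travel of the lift plate (58 by 58 mm) in the recess straight down: 0 raised 5 mm above the recess floor, 0.005 m down level with the floor. It has no spring: friction of about 4 N holds it where it is left. The mount dropped on it stands 5 mm proud of the deck until it is pressed down with more than 4 N.
- sample: Sample mount: a loose white plate 60 by 60 by 10 mm, about 70 g, with a dark round sample disc on top. Origin: centre of its underside, z up. It starts flat on the deck in the channel, nearer the robot than the recess, square to it within 1.5 degrees. Pushed along the channel it tips over the edge and drops onto the lift plate, 5 mm proud of the deck, to be pressed flush.
- key_round_top (a point): Centre of the top face of the round key, a black cap that is round, 34 mm across; 63 mm above the bench when up, 10 mm above its grey plinth (56 by 58 mm); axes as the reader's. Clears the reader.
- key_round (a joint): Travel of the round key straight down: 0 up, 0.006 m fully down. A spring (1.5 N to start, 5 N fully down) brings it back.
- key_bar_top (a point): Centre of the top face of the bar key, a black cap that is a long bar, 12 mm (x) by 46 mm (y); 63 mm above the bench when up, 10 mm above its grey plinth (56 by 58 mm); axes as the reader's. Takes the reading.
- key_bar (a joint): Travel of the bar key straight down: 0 up, 0.006 m fully down. A spring (1.5 N to start, 5 N fully down) brings it back.
- key_square_top (a point): Centre of the top face of the square key, a black cap that is a small square, 18 mm; 63 mm above the bench when up, 10 mm above its grey plinth (56 by 58 mm); axes as the reader's. Stores it.
- key_square (a joint): Travel of the square key straight down: 0 up, 0.006 m fully down. A spring (1.5 N to start, 5 N fully down) brings it back.
- key_cross_top (a point): Centre of the top face of the cross key, a black cap that is a plus-shaped cross, 34 mm over arms 11 mm wide; 63 mm above the bench when up, 10 mm above its grey plinth (56 by 58 mm); axes as the reader's. Cancels: must be left alone.
- key_cross (a joint): Travel of the cross key straight down: 0 up, 0.006 m fully down. A spring (1.5 N to start, 5 N fully down) brings it back.
- swab_cup: Paper cup of cotton swabs, 68 mm wide and about 120 mm tall, on the bench beyond the reader; origin at the centre of its underside. Not to be disturbed.
- jar: Small jar, 48 mm wide, 60 mm tall, on the bench to the left of the reader; origin at the centre of its underside. Not to be disturbed.
- brush: Brush lying on the bench to the right of the reader, up to about 200 mm long, 45 mm wide, lying roughly along the reader's x, under 30 mm high; origin under its middle. Not to be disturbed.
- mould_tray: Red six-cup mould tray, 185 by 270 mm, 31 mm high, on the bench to the left of the jar; origin at the centre of its underside. Not to be disturbed.
Things that resemble listed ones, but are neither listed nor needed, are in the scene too. There is more than one size of the sample; the job needs the middle-sized.

How it is judged:
By the outcome, as a careful person would: the job done as asked, in the order asked, and still so for the second after the job is handed in, with the robot touching nothing.
It also fails if it takes over 54 s, if anything falls off the work surface, if the arm or the gripper's body presses on something with over 40 N, if the wrist force passes 120 N, or if a joint passes its speed limit or range.

## Robot

A 6-joint arm with a two-finger parallel gripper is mounted at the origin on the work surface. World frame = base frame: x ahead of the robot, y to its left, z up, the work surface at z = 0. Lengths are in m, angles in rad, forces in N, time in s.
With the tool pointing down it reaches from about 0.3 to 0.775 m from the base axis. Payload 14.6 kg.
Tool frame: the origin (TCP) lies midway between the tips of the shut fingers; the grasp point (between the pads) lies 19 mm behind it (tcp_to_grasp is the distance from the TCP to the grasp point, in m); z points along the fingers, y is the line along which they close (so a half turn about z gives the same grasp; the last joint's range is limited). The gripper opens to 94 mm and grips with 3 to 60 N. Pads are 16 mm wide; open, the fingers measure 119 mm over their backs; the gripper's body (75 mm by 177 mm) begins 78 mm behind the grasp point.
Start: joints at [-1.217, 0.3, 1.521, -0, 1.321, -0.067], TCP at [0.225, -0.502, 0.205] pointing down, gripper open.
Joint ranges: [-3.03, 3.03], [-0.79, 2.21], [0.23, 2.52], [-1.04, 4.18], [0, 3.07], [-2.55, 2.55]. Speed limits (rad/s): [2.22, 2.22, 2.57, 3.14, 3.14, 3.14].

## Interface

Orientations are given as [roll, pitch, yaw] about the fixed x, y, z axes, in that order (R = Rz(yaw) Ry(pitch) Rx(roll)).
In Python, from station import * gives the robot as it stands.
- The arm moves only by the tool send_rows, never from a script. Its argument "motion" is a list of rows, each a list of 3 entries, a list of its own where there are three numbers: the shift along the tool's x, y, z in units of 0.03 m (1.0 is 0.03 m), then the turn, a rotation vector about the tool's x, y, z in units of 0.12 rad (1.0 is 0.12 rad), then the opening, from -1 (shut) to 1 (fully open). In form: [[[x, y, z], [rx, ry, rz], grip], ...]. A call has 1 to 12 rows; each row shifts and turns the commanded pose from where the row before left it, along the tool's axes as they then stand; what a row does not reach is not made up. A row lasts 1/10 s, in which the tool goes at most 50 mm and 8.59 degrees, less where a joint would pass 70% of its speed; a pose out of reach is approached as far as the arm can. A call with a number of a shift or a turn outside -1 to 1 is refused whole. A call with a gripper value outside its range is refused whole. The fingers move at their own pace and stop on an object; "squeeze" is the grip in N (left out, the last holds). Time passes only in rows, so rows that do not move let the fingers close. It gives the time, the measured TCP pose, the force, the opening and the grip force at its end, in the units of the state.
- get_obs(): the state, without advancing time (a new reading comes with each control period).
- camera(name): name is "scene" or "top" or "wrist"; returns a dict with "pixels" (480x640x3 uint8, red, green, blue), "depth" (480x640 float32, m along the optical axis (not along the pixel's ray), 0 where there is no reading), "fx", "fy", "cx", "cy" (pixels), "rvec" (rotation vector, rad) and "tvec" (3), from world to camera coordinates, as OpenCV has them. Camera axes: x right, y down, z forward; pixel columns grow to the right and rows downward; lengths in m; the calibration is good to about 2 mm. A picture is of the moment at which its call begins.
- hand_in(): hands the job in; it is judged then, once.
The state is a dict: "time_s": time; "qpos": joint angles; "joint_vel": joint speeds; "tau": joint torques, N m; "ee_pos": TCP position; "eef_rot": TCP orientation; "force": force on the tool from outside, world axes, zero at the start; "moment": the same for the moment, N m; "grip_width": finger opening in m; "grip_force": force on a finger pad.
Only numpy, scipy, OpenCV 4.12 (cv2) and the standard library are available. Lean on these libraries where they do the work, as an engineer would, in place of code of your own. Each camera call takes 0.05 s, during which the arm holds its last target. There are 200 camera calls.

## Working session

There is one attempt and no reset: what is moved stays moved. The work goes in short steps, Python scripts to look and compute and a tool call to move; the robot and the scene stay as the last step left them, time stands still between calls to the robot, and variables do not carry over. Pictures are saved under pics/ and viewed, at most 10 in all, crops included, and the job is handed in when it is done.

Besides the shell and the picture viewer there is one more tool, called after ">>>" in YAML: its name, and indented under it one key for each argument. send_rows: Moves the arm, as the interface text tells. Its arguments: {"type":"object","properties":{"motion":{"type":"array"},"squeeze":{"type":"number"}},"required":["motion"]}

```bash
mkdir -p pics; cat > h.py <<'E'
from station import *
import numpy as np, cv2
def load(n):
    c=camera(n); R=cv2.Rodrigues(np.array(c["rvec"],float))[0]; c["R"]=R; c["o"]=-R.T@np.array(c["tvec"],float).ravel(); return c
def ray(c,u,v,z):
    d=c["R"].T@np.array([(u-c["cx"])/c["fx"],(v-c["cy"])/c["fy"],1.]); return c["o"]+d*(z-c["o"][2])/d[2]
def cloud(c):
    v,u=np.mgrid[0:480,0:640]; d=c["depth"]
    p=np.stack([(u-c["cx"])/c["fx"]*d,(v-c["cy"])/c["fy"]*d,d],-1)
    return p@c["R"]+c["o"]
def save(c,f): cv2.imwrite(f,c["pixels"][:,:,::-1])
E
python3 - <<'E'
from h import *
import pickle
for n in("top","scene"):
    c=load(n); save(c,f"pics/{n}.png"); pickle.dump(c,open(n+".pkl","wb")); print(n,c["o"],c["fx"])
o=get_obs();print(o)
E
```

```text
top [0.38159068 0.10663282 1.09089753] 529.1620584531356
scene [ 1.01513881 -0.41256579  1.24943254] 609.0100273203433
{'time_s': 0.1, 'qpos': array([-1.21662998e+00,  3.00387937e-01,  1.52151204e+00, -3.08261409e-05,
        1.32069274e+00, -6.66221913e-02]), 'joint_vel': array([ 2.21686949e-03, -1.28133474e-03, -7.62625375e-04, -1.58113285e-03,
        4.54742925e-04,  8.26276426e-05]), 'tau': array([ 7.48861180e-05, -5.32646370e+01, -3.53283048e+01,  7.09125493e-02,
        2.34738673e-02, -6.74918101e-05]), 'ee_pos': array([ 0.22456255, -0.50181392,  0.20496115]), 'eef_rot': array([-3.14059282e+00, -3.67843190e-05,  4.20796168e-01]), 'force': array([-0.31780975,  0.4063415 , -0.50209597]), 'moment': array([ 0.01626251, -0.0823349 , -0.03364523]), 'grip_force': 0.0, 'grip_width': 0.09420684629194157}
```

View pics/top.png

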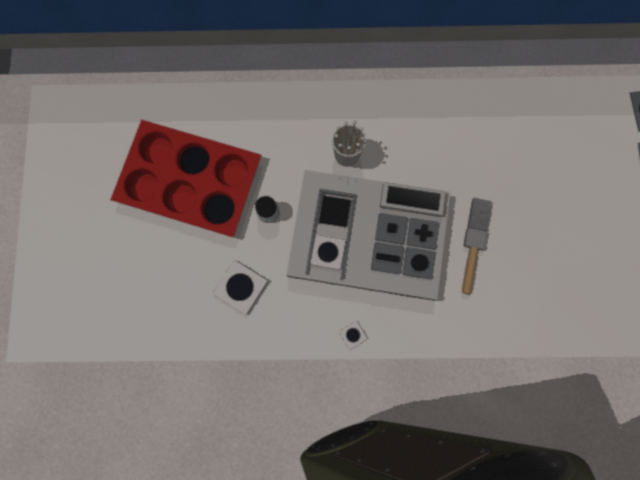

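View pics/scene.png

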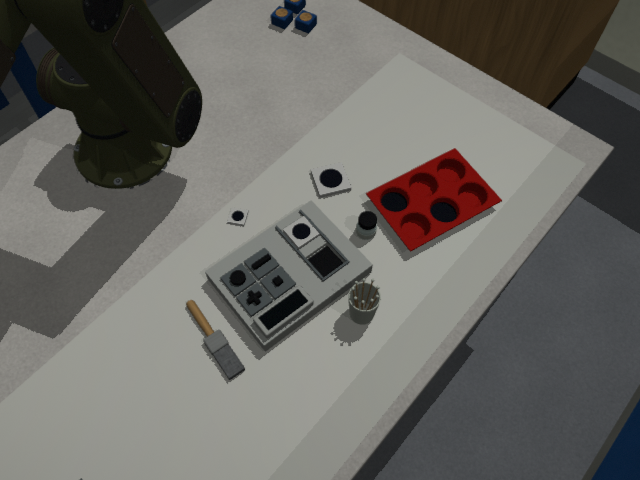

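The top view shows the mount in the channel at about (328,252), with the recess at (335,210). The keys are bar (388,258), round (420,263), square (392,228) and cross (423,233). The scene view agrees, and the decoy mounts lie on the bench outside the reader. Next I'll measure from both views.

```bash
cat > m.py <<'E'
from h import *
import pickle
from scipy.spatial import cKDTree
C={n:pickle.load(open(n+".pkl","rb")) for n in("top","scene")}
def deck(c):
    P=cloud(c); z=P[...,2]; m=((z>.036)&(z<.075)&(P[...,0]>.3)&(abs(P[...,1])<.35)&(c["depth"]>0)).astype(np.uint8)
    m=cv2.morphologyEx(m,cv2.MORPH_OPEN,np.ones((3,3)))
    n,l,s,_=cv2.connectedComponentsWithStats(m); return P,l,s
for n,c in C.items():
    P,l,s=deck(c)
    i=1+np.argmax(s[1:,4]); m=l==i; q=P[m]
    h=np.median(q[:,2]); r=cv2.minAreaRect(q[:,:2].astype(np.float32)*1000); print(n,"area",s[i,4],"h",h,"rect",r, "bbox",s[i])
    g=cv2.cvtColor(c["pixels"],cv2.COLOR_RGB2GRAY)
    b=s[i]; roi=np.zeros_like(g); cv2.fillPoly(roi,[cv2.convexHull(np.argwhere(m)[:,::-1].astype(np.int32))],255)
    for nm,mk,lo,hi in(("dark",(g<45),20,2000),("white",(g>165 if n=="top" else g>165),100,2000)):
        k,L,S,ce=cv2.connectedComponentsWithStats((mk&(roi>0)).astype(np.uint8),connectivity=4)
        for j in range(1,k):
            if lo<S[j,4]<hi: 
                x=ray(c,*ce[j],.063); print(nm,ce[j].round(1),S[j,4],"medz",np.median(P[L==j][:,2]).round(4),"xy@.063",x[:2].round(4),"@.055",ray(c,*ce[j],.055)[:2].round(4))
E
python3 m.py
python3 - <<'E'
from h import *
import pickle
c=pickle.load(open("top.pkl","rb"))
im=cv2.resize(c["pixels"][160:310,280:460],None,fx=4,fy=4,interpolation=cv2.INTER_CUBIC); cv2.imwrite("pics/crop.png",im[:,:,::-1])
E
```

```text
top area 15997 h 0.04684366466399448 rect ((570.1787719726562, 10.86639404296875), (300.4929504394531, 220.9451904296875), 80.04217529296875) bbox [  287   170   163   130 15997]
dark [412.4 198.1] 766 medz 0.0679 xy@.063 [ 0.6354 -0.076 ] @.055 [ 0.6374 -0.0774]
dark [334.3 210.9] 730 medz 0.04 xy@.063 [0.6115 0.0801] @.055 [0.6133 0.0799]
dark [391.6 227.8] 86 medz 0.0626 xy@.063 [ 0.5756 -0.0324] @.055 [ 0.5771 -0.0334]
dark [423.3 232.6] 167 medz 0.0624 xy@.063 [ 0.5652 -0.0943] @.055 [ 0.5666 -0.0958]
dark [327.5 251.7] 267 medz 0.0556 xy@.063 [0.5297 0.0949] @.055 [0.5308 0.0948]
dark [387.6 257.2] 145 medz 0.0627 xy@.063 [ 0.5173 -0.0224] @.055 [ 0.5183 -0.0234]
dark [419.5 262.2] 235 medz 0.0627 xy@.063 [ 0.5067 -0.0841] @.055 [ 0.5077 -0.0855]
scene area 12182 h 0.047889010641576246 rect ((566.8079223632812, 14.210556030273438), (303.0210266113281, 224.69815063476562), 80.36261749267578) bbox [  206   201   166   145 12182]
dark [300.9 231. ] 207 medz 0.0561 xy@.063 [0.5322 0.0939] @.055 [0.529  0.0973]
dark [325.2 261. ] 588 medz 0.0406 xy@.063 [0.6234 0.0722] @.055 [0.6208 0.0755]
dark [260.5 261.8] 142 medz 0.0621 xy@.063 [ 0.5183 -0.0232] @.055 [ 0.515  -0.0206]
dark [237.1 277.9] 215 medz 0.0623 xy@.063 [ 0.5078 -0.0848] @.055 [ 0.5044 -0.0825]
dark [277.1 280.9] 87 medz 0.0624 xy@.063 [ 0.5774 -0.0328] @.055 [ 0.5744 -0.0303]
dark [253.6 297.6] 173 medz 0.0619 xy@.063 [ 0.567  -0.0945] @.055 [ 0.564  -0.0924]
dark [282.7 309.1] 756 medz 0.0682 xy@.063 [ 0.6311 -0.0731] @.055 [ 0.6285 -0.0708]
```

View pics/crop.png

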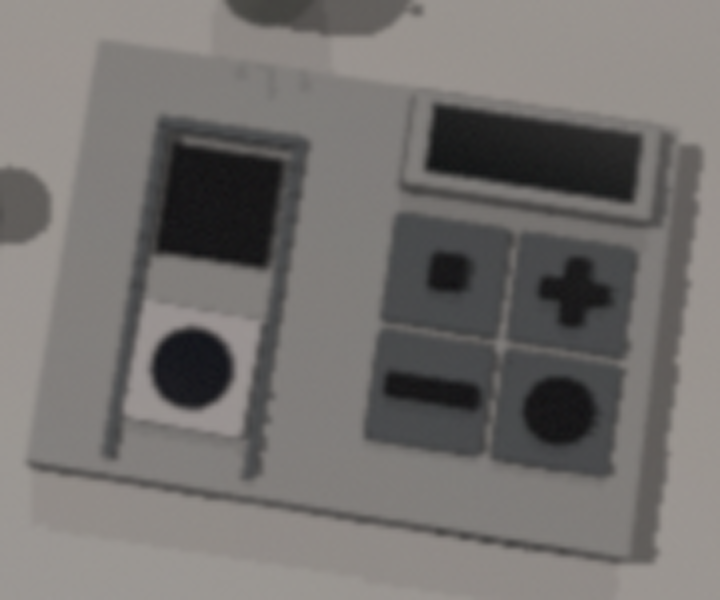

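The key and bay points agree between the two views within 2 mm: key tops at about 0.0625, mount top at 0.056, deck at 0.046. That gives reader origin (0.569, 0.011) and yaw −0.170. I'll turn the tool to the reader's axes and move in behind the mount.

>>> send_rows:
  motion:
    - [[0,0,0],[0,0,0.98],-0.5]
    - [[0,0,0],[0,0,0.98],-0.5]
    - [[0,0,0],[0,0,0.98],-0.5]
    - [[0,0,0],[0,0,0.98],-0.5]
    - [[0,0,0],[0,0,1],-0.5]
    - [[0.2,-1,0],[0,0,0],-0.5]
    - [[0.2,-1,0],[0,0,0],-0.5]
    - [[0.2,-1,0],[0,0,0],-0.5]
    - [[0.2,-1,0],[0,0,0],-0.5]
    - [[0.2,-1,0],[0,0,0],-0.5]
    - [[0.2,-1,0],[0,0,0],-0.5]
    - [[0.2,-1,0],[0,0,0],-0.5]

```text
time_s: 1.3
ee_pos: [0.3017, -0.3008, 0.2053]
eef_rot: [-3.141, 0.0, -0.17]
force: [-0.1, -0.1, -0.2]
grip_width: 0.0236
grip_force: 0.0
```

>>> send_rows:
  motion:
    - [[0.2,-1,0],[0,0,0],-0.5]
    - [[0.2,-1,0],[0,0,0],-0.5]
    - [[0.2,-1,0],[0,0,0],-0.5]
    - [[0.2,-1,0],[0,0,0],-0.5]
    - [[0.2,-1,0],[0,0,0],-0.5]
    - [[0.2,-1,0],[0,0,0],-0.5]
    - [[0.2,-1,0],[0,0,0],-0.5]
    - [[0.2,-1,0],[0,0,0],-0.5]
    - [[0.2,-1,0],[0,0,0],-0.5]
    - [[0.2,-1,0],[0,0,0],-0.5]
    - [[0.2,-1,0],[0,0,0],-0.5]
    - [[0,0,0],[0,0,0],-0.5]

```text
time_s: 2.5
ee_pos: [0.4227, 0.0143, 0.2051]
eef_rot: [-3.141, 0.001, -0.167]
force: [0.6, -0.5, -0.4]
grip_width: 0.0233
grip_force: 0.0
```

```bash
cat > st.py <<'E'
from h import *
import sys
O=np.array([.5692,.0114]);t=-.170
def rf(p): 
    d=np.array(p[:2])-O; c,s=np.cos(t),np.sin(t); return np.array([c*d[0]+s*d[1],-s*d[0]+c*d[1]])
if __name__=="__main__":
    o=get_obs(); print(o["time_s"],"reader xy",(rf(o["ee_pos"])*1000).round(1),"world",o["ee_pos"].round(4),o["eef_rot"].round(4),"f",o["force"].round(1),"w",o["grip_width"])
E
python3 st.py; python3 -c "
from h import *
c=load('wrist');save(c,'pics/w1.png')"
```

```text
2.5 reader xy [-144.9  -21.9] world [0.4227 0.0143 0.2051] [-3.1413e+00  7.0000e-04 -1.6680e-01] f [ 0.6 -0.5 -0.4] w 0.02332930565073214
```

View pics/w1.png

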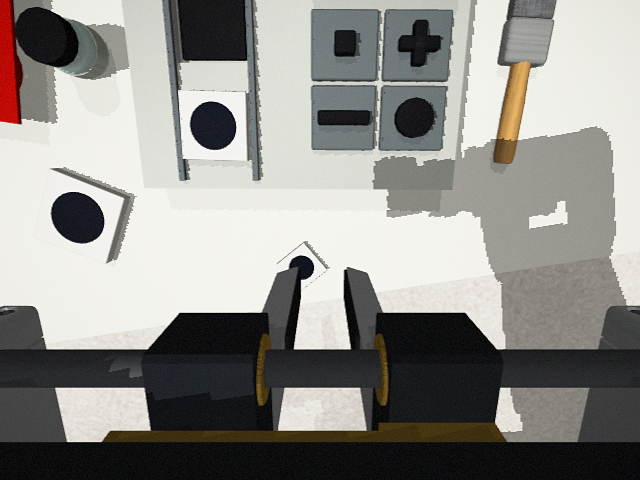

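The wrist view shows the mount at (213,125) between the rails at x≈183 and 257. The keys are square (345,43), cross (420,43), bar (343,117) and round (415,117). I'll refine positions from this close view.

```bash
python3 - <<'E'
from st import *
c=load("wrist");P=cloud(c);g=cv2.cvtColor(c["pixels"],cv2.COLOR_RGB2GRAY)
roi=np.zeros_like(g);roi[0:165,170:460]=1
k,L,S,ce=cv2.connectedComponentsWithStats(((g<50)&(roi>0)).astype(np.uint8))
for j in range(1,k):
    if S[j,4]>200:
        z=np.median(P[L==j][:,2]); p=ray(c,*ce[j],z); print("dark",ce[j].round(1),S[j],z.round(4),p[:2].round(4),(rf(p)*1000).round(1))
z=P[...,2]
m=((z>.051)&(z<.059)&(roi>0)&(np.mgrid[0:480,0:640][1]<275)&(g>0)).astype(np.uint8)
m=cv2.morphologyEx(m,cv2.MORPH_OPEN,np.ones((25,25)))
r=cv2.minAreaRect(cv2.findContours(m,0,1)[0][0]);b=cv2.boxPoints(r)
print("mount corners",[(rf(ray(c,u,v,.055))*1000).round(1) for u,v in b],np.median(z[m>0]),np.median(z[100:180,270:300]))
E
```

```text
dark [210.9  29.3] [ 176    0   70   60 3930] 0.0403 [0.6089 0.0809] [27.4 75.2]
dark [417.3  42.7] [ 396   20   43   46 1122] 0.0631 [ 0.5629 -0.0921] [  11.3 -103.1]
dark [343.   42.4] [333  30  22  26 541] 0.0632 [ 0.5734 -0.0309] [ 11.2 -41. ]
dark [412.4 117. ] [ 393   97   40   41 1250] 0.0632 [ 0.5049 -0.0821] [ -47.6 -103. ]
dark [211.1 124.9] [ 189  102   45   47 1682] 0.0559 [0.5284 0.0958] [-54.5  76.3]
dark [341.7 117. ] [316 110  52  15 767] 0.0631 [ 0.5152 -0.0209] [-47.8 -41. ]
mount corners [array([-25.1, 103.7]), array([-25. ,  76.3]), array([-80. ,  80.5]), array([-80.1, 109.1])] 0.05552447286589851 0.045303487869782666
```

>>> send_rows:
  motion:
    - [[0.4,-1,0],[0,0,0],-0.5]
    - [[0.4,-1,0],[0,0,0],-0.5]
    - [[0.5,-1,0],[0,0,0],-0.5]
    - [[0,-0.25,0.2],[0,0,0],-0.5]
    - [[0,0,1],[0,0,0],-0.5]
    - [[0,0,1],[0,0,0],-0.5]
    - [[0,0,1],[0,0,0],-0.5]
    - [[0,0,1],[0,0,0],-0.5]
    - [[0,0,0.7],[0,0,0],-0.5]
    - [[0,0,0.3],[0,0,0],-0.5]
    - [[0,0,0],[0,0,0],-0.5]

```text
time_s: 3.7
ee_pos: [0.4765, 0.1007, 0.0488]
eef_rot: [3.141, 0.002, -0.171]
force: [0.7, -0.2, 1.3]
grip_width: 0.0235
grip_force: 0.0
```

```bash
python3 st.py
```

```text
3.7 reader xy [-106.5   72.3] world [0.4765 0.1007 0.0488] [ 3.141e+00  1.700e-03 -1.705e-01] f [ 0.7 -0.2  1.3] w 0.023498941932921
```

>>> send_rows:
  motion:
    - [[0.1,-0.1,0.03],[0,0,0],-0.5]
    - [[0.3,0,0],[0,0,0],-0.5]
    - [[0.3,0,0],[0,0,0],-0.5]
    - [[0.3,0,0],[0,0,0],-0.5]
    - [[0.3,0,0],[0,0,0],-0.5]
    - [[0.3,0,0],[0,0,0],-0.5]
    - [[0.3,0,0],[0,0,0],-0.5]
    - [[0.3,0,0],[0,0,0],-0.5]
    - [[0.3,0,0],[0,0,0],-0.5]
    - [[0.3,0,0],[0,0,0],-0.5]
    - [[0.3,0,0],[0,0,0],-0.5]
    - [[0,0,0],[0,0,0],-0.5]

```text
time_s: 4.9
ee_pos: [0.5703, 0.0885, 0.0484]
eef_rot: [-3.142, -0.001, -0.17]
force: [-0.1, 1.0, -0.1]
grip_width: 0.0239
grip_force: 0.0
```

```bash
python3 st.py; cat > look.py <<'E'
from st import *
c=load("scene");t2=load("top")
a=cv2.resize(t2["pixels"][160:310,290:370],None,fx=3.5,fy=3.5,interpolation=2)
b=cv2.resize(c["pixels"][190:310,230:370],None,fx=3,fy=3,interpolation=2)
im=np.zeros((530,720,3),np.uint8);im[:a.shape[0],:a.shape[1]]=a;im[:b.shape[0],285:285+b.shape[1]]=b
cv2.imwrite(sys.argv[1],im[:,:,::-1])
for n,q in(("scene",c),("top",t2)):
    P=cloud(q);g=q["pixels"].min(2);h=(P[...,2]>.04)&(P[...,2]<.066)&(g>(130 if n=="top" else 150))
    r=np.array([rf(p) for p in P[h]])*1000; z=P[h][:,2]
    for x0 in(7,17,27,37,47,57):
        s=(abs(r[:,0]-x0)<5)&(abs(r[:,1]-75)<29); print(n,x0,s.sum(),np.median(z[s]).round(4) if s.sum() else "")
E
python3 look.py pics/l1.png
```

```text
4.9 reader xy [-11.9  76.2] world [0.5703 0.0885 0.0484] [-3.1415e+00 -5.0000e-04 -1.6990e-01] f [-0.1  1.  -0.1] w 0.02386763833428195
scene 7 0 
scene 17 0 
scene 27 2 0.0492
scene 37 27 0.0512
scene 47 72 0.0516
scene 57 53 0.0511
top 7 0 
top 17 0 
top 27 0 
top 37 0 
top 47 0 
top 57 0
```

View pics/l1.png

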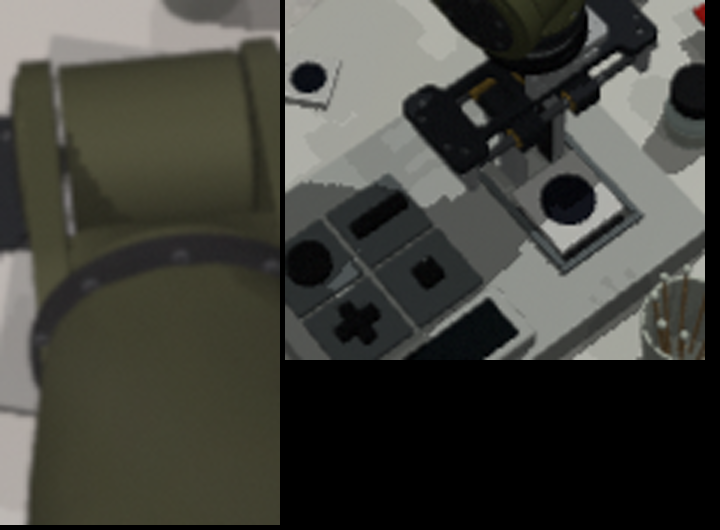

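The scene crop shows the mount tipped or dropped into the recess, with a dark gap still left at the far edge. I'll nudge it about 8 mm further, gently.

>>> send_rows:
  motion:
    - [[0.09,0,0],[0,0,0],-0.5]
    - [[0.09,0,0],[0,0,0],-0.5]
    - [[0.09,0,0],[0,0,0],-0.5]
    - [[0,0,0],[0,0,0],-0.5]

```text
time_s: 5.4
ee_pos: [0.5776, 0.0874, 0.0486]
eef_rot: [-3.142, -0.0, -0.17]
force: [0.3, 0.5, 0.2]
grip_width: 0.0238
grip_force: 0.0
```

```bash
python3 st.py; python3 look.py pics/l2.png
```

```text
5.4 reader xy [-4.6 76.3] world [0.5776 0.0874 0.0486] [-3.1415e+00 -2.0000e-04 -1.6960e-01] f [0.3 0.5 0.2] w 0.023792318562758867
scene 7 0 
scene 17 0 
scene 27 0 
scene 37 9 0.05
scene 47 33 0.0514
scene 57 88 0.0508
top 7 0 
top 17 0 
top 27 0 
top 37 0 
top 47 0 
top 57 0
```

View pics/l2.png

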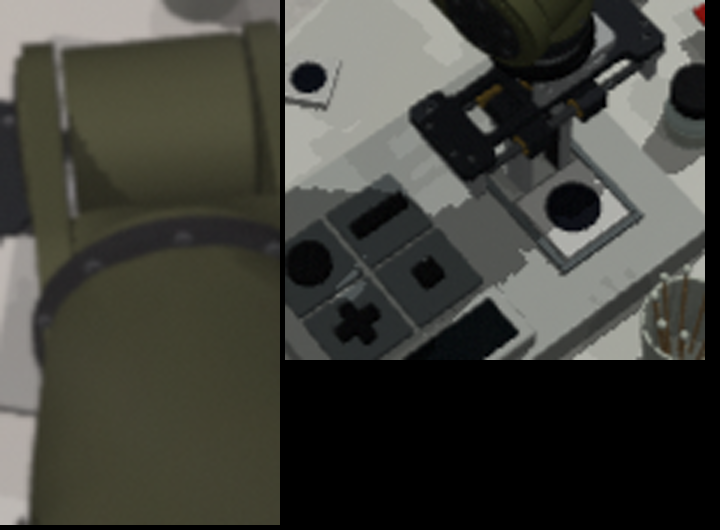

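The far-edge gap is closed and the mount top is level at about 0.051, so it has dropped. Now to move over its centre and press.

>>> send_rows:
  motion:
    - [[-0.4,0,0],[0,0,0],-0.5]
    - [[0,0,-1],[0,0,0],-0.5]
    - [[0.6,0.03,0],[0,0,0],-0.5]
    - [[0.6,0,0],[0,0,0],-0.5]
    - [[0.53,0,0],[0,0,0],-0.5]
    - [[0,0,0.5],[0,0,0],-0.5]
    - [[0,0,0.35],[0,0,0],-0.5]
    - [[0,0,0.1],[0,0,0],-0.5]
    - [[0,0,0.05],[0,0,0],-0.5]
    - [[0,0,0.05],[0,0,0],-0.5]
    - [[0,0,0],[0,0,0],-0.5]

```text
time_s: 6.6
ee_pos: [0.6164, 0.0799, 0.0472]
eef_rot: [-3.141, -0.0, -0.169]
force: [0.5, 0.2, -0.0]
grip_width: 0.0236
grip_force: 0.0
```

```bash
python3 st.py
```

```text
6.6 reader xy [34.9 75.5] world [0.6164 0.0799 0.0472] [-3.1415e+00 -2.0000e-04 -1.6940e-01] f [ 0.5  0.2 -0. ] w 0.023614150172921032
```

>>> send_rows:
  motion:
    - [[0,0,0.05],[0,0,0],-0.5]
    - [[0,0,0.05],[0,0,0],-0.5]
    - [[0,0,0],[0,0,0],-0.5]

```text
time_s: 6.9
ee_pos: [0.6167, 0.0799, 0.0453]
eef_rot: [-3.141, -0.001, -0.17]
force: [-7.0, -0.8, 13.4]
grip_width: 0.0239
grip_force: 6.3
```

```bash
python3 st.py
```

```text
6.9 reader xy [35.2 75.6] world [0.6167 0.0799 0.0453] [-3.1413e+00 -8.0000e-04 -1.6960e-01] f [-7.  -0.8 13.4] w 0.02386413243405756
```

>>> send_rows:
  motion:
    - [[0,0,0.04],[0,0,0],-0.5]
    - [[0,0,0],[0,0,0],-0.5]
    - [[0,0,-0.5],[0,0,0],-0.5]
    - [[0,0,-1],[0,0,0],-0.5]
    - [[-1,0.6,-1],[0,0,0],-1]
    - [[-1,0.6,-1],[0,0,0],-1]
    - [[-1,0.6,-0.8],[0,0,0],-1]
    - [[-1,0.7,-0.8],[0,0,0],-1]
    - [[-0.7,0.7,0],[0,0,0],-1]
    - [[-0.6,0,0],[0,0,0],-1]
    - [[0,0,0],[0,0,0],-1]

```text
time_s: 8.0
ee_pos: [0.4426, 0.0119, 0.1967]
eef_rot: [-3.141, -0.002, -0.17]
force: [0.1, -0.7, -0.0]
grip_width: 0.0006
grip_force: 0.0
```

```bash
python3 st.py; python3 - <<'E'
from st import *
c=load("wrist");save(c,"pics/w2.png");P=cloud(c);z=P[...,2]
R=np.stack([np.cos(t)*(P[...,0]-O[0])+np.sin(t)*(P[...,1]-O[1]),-np.sin(t)*(P[...,0]-O[0])+np.cos(t)*(P[...,1]-O[1])],-1)*1000
for x in(8,15,25,35,45,55,62):
    print(x,[np.round(np.median(z[(abs(R[...,0]-x)<3)&(abs(R[...,1]-y)<4)])*1000,1) for y in(112,98,86,75,64,52,38)])
E
```

```text
8.0 reader xy [-124.8  -20.9] world [0.4426 0.0119 0.1967] [-3.1414e+00 -1.6000e-03 -1.7020e-01] f [ 0.1 -0.7 -0. ] w 0.0006290763724845131
8 [np.float64(50.9), np.float64(45.3), np.float64(45.3), np.float64(45.6), np.float64(45.1), np.float64(45.3), np.float64(47.7)]
15 [np.float64(50.8), np.float64(45.4), np.float64(45.8), np.float64(46.0), np.float64(45.6), np.float64(45.4), np.float64(47.7)]
25 [np.float64(50.9), np.float64(45.5), np.float64(45.8), np.float64(45.7), np.float64(45.7), np.float64(45.1), np.float64(46.9)]
35 [np.float64(50.8), np.float64(45.8), np.float64(46.0), np.float64(45.9), np.float64(46.0), np.float64(45.4), np.float64(47.6)]
45 [np.float64(50.9), np.float64(45.6), np.float64(46.0), np.float64(45.9), np.float64(45.7), np.float64(45.5), np.float64(47.8)]
55 [np.float64(51.0), np.float64(45.4), np.float64(45.3), np.float64(45.7), np.float64(45.5), np.float64(45.4), np.float64(47.4)]
62 [np.float64(50.7), np.float64(45.1), np.float64(45.1), np.float64(45.3), np.float64(45.4), np.float64(45.4), np.float64(46.9)]
```

View pics/w2.png

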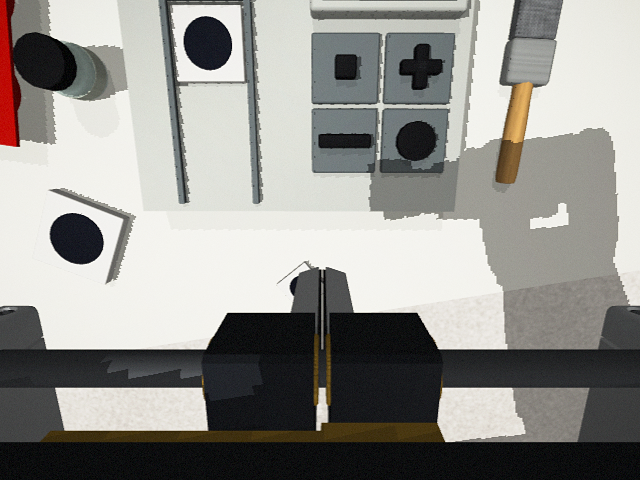

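The mount is seated: its top is at 45.3–46.0 mm across all the sample points, against a deck of about 45.3. In the image it is square in the recess at (208,42). Next is the round key at (417,141).

>>> send_rows:
  motion:
    - [[0.9,0.9,0.5],[0,0,0],-1]
    - [[0.9,0.9,0.5],[0,0,0],-1]
    - [[0.83,0.97,0.5],[0,0,0],-1]
    - [[0,0,0.8],[0,0,0],-1]
    - [[0,0,0.8],[0,0,0],-1]
    - [[0,0,0.7],[0,0,0],-1]
    - [[0,0,0.5],[0,0,0],-1]
    - [[0,0,0],[0,0,0],-1]

```text
time_s: 8.85
ee_pos: [0.5072, -0.083, 0.0648]
eef_rot: [-3.141, 0.003, -0.169]
force: [0.0, -0.3, 1.6]
grip_width: 0.0002
grip_force: 0.0
```

```bash
python3 st.py
```

```text
8.85 reader xy [ -45.2 -103.5] world [ 0.5072 -0.083   0.0648] [-3.1414  0.0033 -0.1693] f [ 0.  -0.3  1.6] w 0.00016576023042004045
```

>>> send_rows:
  motion:
    - [[0,0,0.1],[0,0,0],-1]
    - [[0,0,0.1],[0,0,0],-1]
    - [[0,0,0.08],[0,0,0],-1]
    - [[0,0,0],[0,0,0],-1]

```text
time_s: 9.25
ee_pos: [0.5081, -0.0833, 0.059]
eef_rot: [-3.142, -0.002, -0.17]
force: [2.9, 0.9, 4.3]
grip_width: 0.0006
grip_force: 1.9
```

```bash
python3 st.py
```

```text
9.25 reader xy [ -44.2 -103.7] world [ 0.5081 -0.0833  0.059 ] [-3.1416e+00 -2.1000e-03 -1.6960e-01] f [2.9 0.9 4.3] w 0.0006442695081359138
```

Partly down, with spring force only. Continuing until it reaches the hard stop.

>>> send_rows:
  motion:
    - [[0,0,0.06],[0,0,0],-1]
    - [[0,0,0.06],[0,0,0],-1]
    - [[0,0,0.06],[0,0,0],-1]
    - [[0,0,0],[0,0,0],-1]

```text
time_s: 9.65
ee_pos: [0.5085, -0.0834, 0.0564]
eef_rot: [3.141, -0.003, -0.169]
force: [-11.4, 4.6, 43.3]
grip_width: 0.0007
grip_force: 21.3
```

```bash
python3 st.py
```

```text
9.65 reader xy [ -43.8 -103.7] world [ 0.5085 -0.0834  0.0564] [ 3.1414 -0.0034 -0.1695] f [-11.4   4.6  43.3] w 0.00070376239336859
```

The round key hit its stop at TCP z 0.0564, with a firm force. Releasing, then going to the bar key with a softer press.

>>> send_rows:
  motion:
    - [[0,0,-0.3],[0,0,0],-1]
    - [[0,0,-0.9],[0,0,0],-1]
    - [[-0.07,-0.7,0],[0,0,0],-1]
    - [[0,-0.7,0],[0,0,0],-1]
    - [[0,-0.67,0],[0,0,0],-1]
    - [[0,0,0.4],[0,0,0],-1]
    - [[0,0,0.2],[0,0,0],-1]
    - [[0,0,0],[0,0,0],-1]

```text
time_s: 10.45
ee_pos: [0.5148, -0.0223, 0.0696]
eef_rot: [3.141, 0.003, -0.17]
force: [1.0, -0.1, -0.1]
grip_width: 0.0005
grip_force: 0.0
```

```bash
python3 st.py; python3 - <<'E'
from st import *
c=load("scene");P=cloud(c);g=cv2.cvtColor(c["pixels"],cv2.COLOR_RGB2GRAY)
# round key height after release
z=P[...,2];d=np.hypot(P[...,0]-.507,P[...,1]+.0845);m=(d<.014)&(g<60)&(z>.03)
print("round key z",m.sum(),np.median(z[m]) if m.any() else None)
E
```

```text
10.45 reader xy [-48.  -42.4] world [ 0.5148 -0.0223  0.0696] [ 3.1413e+00  2.8000e-03 -1.7010e-01] f [ 1.  -0.1 -0.1] w 0.0005270581922511503
round key z 450 0.2127541898467411
```

>>> send_rows:
  motion:
    - [[0.05,0,0.15],[0,0,0],-1]
    - [[0,0,0.1],[0,0,0],-1]
    - [[0,0,0.1],[0,0,0],-1]
    - [[0,0,0.08],[0,0,0],-1]
    - [[0,0,0],[0,0,0],-1]

```text
time_s: 11.0
ee_pos: [0.5173, -0.0222, 0.0582]
eef_rot: [3.141, -0.0, -0.17]
force: [-0.8, -3.0, 4.8]
grip_width: 0.0007
grip_force: 2.1
```

```bash
python3 st.py
```

```text
11.0 reader xy [-45.4 -41.9] world [ 0.5173 -0.0222  0.0582] [ 3.1412e+00 -5.0000e-04 -1.6960e-01] f [-0.8 -3.   4.8] w 0.0007163718810140831
```

>>> send_rows:
  motion:
    - [[0,0,0.05],[0,0,0],-1]
    - [[0,0,0.04],[0,0,0],-1]
    - [[0,0,0],[0,0,0],-1]

```text
time_s: 11.3
ee_pos: [0.5176, -0.0222, 0.0569]
eef_rot: [3.141, -0.001, -0.17]
force: [-7.3, -3.5, 20.9]
grip_width: 0.0007
grip_force: 10.1
```

```bash
python3 st.py
```

```text
11.3 reader xy [-45.2 -41.8] world [ 0.5176 -0.0222  0.0569] [ 3.1412e+00 -1.1000e-03 -1.6950e-01] f [-7.3 -3.5 20.9] w 0.000661122956763744
```

The bar key is at its stop with 21 N. Releasing and moving to the square key.

>>> send_rows:
  motion:
    - [[0,0,-0.3],[0,0,0],-1]
    - [[0,0,-0.8],[0,0,0],-1]
    - [[0.7,0,0],[0,0,0],-1]
    - [[0.7,0,0],[0,0,0],-1]
    - [[0.57,0,0],[0,0,0],-1]
    - [[0,0,0.3],[0,0,0],-1]
    - [[0,0,0.2],[0,0,0],-1]
    - [[0,0,0],[0,0,0],-1]

```text
time_s: 12.1
ee_pos: [0.574, -0.0315, 0.0719]
eef_rot: [-3.142, 0.003, -0.169]
force: [-0.2, -0.9, -0.2]
grip_width: 0.0004
grip_force: 0.0
```

```bash
python3 st.py
```

```text
12.1 reader xy [ 12.  -41.5] world [ 0.574  -0.0315  0.0719] [-3.1416e+00  2.8000e-03 -1.6950e-01] f [-0.2 -0.9 -0.2] w 0.0004153335784473042
```

>>> send_rows:
  motion:
    - [[0.03,0,0.2],[0,0,0],-1]
    - [[0,0,0.1],[0,0,0],-1]
    - [[0,0,0.1],[0,0,0],-1]
    - [[0,0,0.08],[0,0,0],-1]
    - [[0,0,0.05],[0,0,0],-1]
    - [[0,0,0.04],[0,0,0],-1]
    - [[0,0,0],[0,0,0],-1]

```text
time_s: 12.8
ee_pos: [0.5763, -0.032, 0.0572]
eef_rot: [-3.142, 0.0, -0.17]
force: [-6.8, 0.4, 11.7]
grip_width: 0.0006
grip_force: 5.7
```

```bash
python3 st.py
```

```text
12.8 reader xy [ 14.3 -41.6] world [ 0.5763 -0.032   0.0572] [-3.1416e+00  1.0000e-04 -1.6960e-01] f [-6.8  0.4 11.7] w 0.0005670508061225261
```

At or very near the stop. I'll add a little more, then release and back off for a final look.

>>> send_rows:
  motion:
    - [[0,0,0.04],[0,0,0],-1]
    - [[0,0,0],[0,0,0],-1]

```text
time_s: 13.0
ee_pos: [0.5764, -0.032, 0.0569]
eef_rot: [-3.142, -0.0, -0.17]
force: [-12.0, 1.4, 22.2]
grip_width: 0.0002
grip_force: 11.0
```

>>> send_rows:
  motion:
    - [[0,0,-0.3],[0,0,0],-1]
    - [[0,0,-1],[0,0,0],-1]
    - [[-0.8,0,-1],[0,0,0],-1]
    - [[-0.9,-0.2,-1],[0,0,0],-1]
    - [[-0.9,-0.2,-1],[0,0,0],-1]
    - [[-0.9,-0.2,-0.7],[0,0,0],-1]
    - [[-0.7,0,0],[0,0,0],-1]
    - [[0,0,0],[0,0,0],-1]

```text
time_s: 13.8
ee_pos: [0.4542, 0.0074, 0.206]
eef_rot: [-3.141, -0.002, -0.169]
force: [-0.6, 0.5, 0.1]
grip_width: 0.0007
grip_force: 0.0
```

```bash
python3 st.py; python3 - <<'E'
from st import *
c=load("wrist");save(c,"pics/w3.png");P=cloud(c);z=P[...,2]
R=np.stack([np.cos(t)*(P[...,0]-O[0])+np.sin(t)*(P[...,1]-O[1]),-np.sin(t)*(P[...,0]-O[0])+np.cos(t)*(P[...,1]-O[1])],-1)*1000
f=lambda x,y:np.round(np.median(z[(abs(R[...,0]-x)<3)&(abs(R[...,1]-y)<3)])*1000,1)
print("keys round bar square cross",f(-46,-104),f(-47,-41.5),f(12,-41.5),f(12,-104))
print("mount",[f(x,y) for x in(12,35,55) for y in(96,75,54)])
E
```

```text
13.8 reader xy [-112.7  -23.4] world [0.4542 0.0074 0.206 ] [-3.1414e+00 -2.0000e-03 -1.6900e-01] f [-0.6  0.5  0.1] w 0.00073700546775615
keys round bar square cross 63.6 63.0 63.3 63.2
mount [np.float64(45.5), np.float64(45.6), np.float64(45.4), np.float64(45.7), np.float64(45.9), np.float64(45.5), np.float64(45.2), np.float64(45.4), np.float64(45.5)]
```

View pics/w3.png

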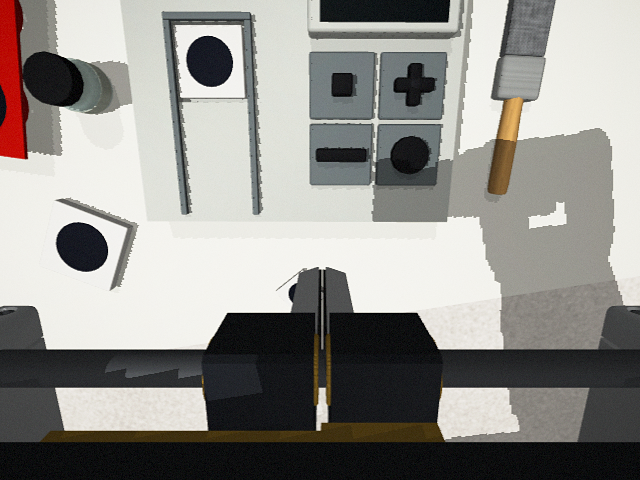

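The mount is flush in the recess at (209,61). All four keys are back up at 63 mm, and the jar and brush haven't moved.

```bash
python3 -c "
from station import *
print(hand_in())"
```

```text
the job is handed in; nothing more can be done
None
```

The job is handed in at about 14 s: the mount is seated flush, the round, bar and square keys were each pressed to the stop in order and sprang back, and the cross key was not pressed; the round key's press peaked at 43 N on the fingertips, which I read as outside the 40 N arm/gripper-body limit.

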